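# Load the brazing table and index it one station

### The job

Pick up the loose brass fitting that lies on the bench and lay it in the one empty V-nest of the brazing table, both copper stubs down in their saddles, setting it down rather than dropping it. Then push the table round clockwise (seen from above) by one station, until it rests in its next detent, with every fitting still in its nest. Leave the other things on the bench where they are.

Things in the scene. Friction and masses are not known exactly. Their poses are not given: they have to be found in the camera images.
- dial (a joint): Turn of the index table's round plate (dial), rad: 0 at the start, in a detent; grows clockwise seen from above. Detents every 1.047 rad (60 degrees). A sprung roller on a lobed cam: leaving a detent takes about 8 N sideways on a hand pin; once well past half-way (40 degrees) the spring carries the dial on by itself into the next detent and holds it there. It turns either way.
- dial_top (a point): Centre of the dial's upper face, 62 mm above the bench, on the vertical axis; aluminium plate, diameter 300 mm. Axes turn with the dial: -x points to nest_0, z up. A hub 52 mm across, 16 mm high stands in the middle. Six V-nests stand evenly round the dial, their V axes radial; five hold fittings, whose tops are 106 mm above the bench.
- nest_0 (a point): Centre of the empty nest, on the robot's side: where a seated fitting's centre lies, 95 mm from the dial's axis, 92 mm above the bench. V along the point's x. Two steel 90-degree V-saddles 10 mm thick, centred 32 mm to either side along x; mouth 30 mm wide, lips 94 mm above the bench; 54 mm free gap between them down to the dial, for the block and the fingers. A seated fitting has 7 mm play each way along x.
- pin_a (a point): Middle of the black grip of a hand pin standing on the dial near the rim, 135 mm from the axis, to push the dial by: grip diameter 22 mm, 100 to 142 mm above the bench (this point 121 mm), on a 12 mm stem. It stands 30 degrees anticlockwise (from above) of nest_0, to its right as the robot sees it. Two equal pins stand 120 degrees either way from it.
- torch_nozzle (a point): Tip of the unlit torch's nozzle, fixed, just beyond the dial's rim at nest_2's starting place, 120 mm above the bench, pointing at the dial's axis. The torch slopes up and outward from here to its upright gas cartridge (diameter 90 mm), which stands 100 mm farther out; the highest part is 172 mm above the bench.
- detent_housing (a point): Top of the low steel block that houses the detent roller, fixed outside the dial's rim on the far side, 50 mm above the bench; 45 x 40 mm, with a spring cap reaching 55 mm outward.
- fitting_mid (a point): Centre of the loose fitting, lying on the bench right of the table, 14 mm above the bench: a brass block 30 mm long (x), 28 wide (y), 28 high, with a brass collar (diameter 22, 5 mm long) and then a copper stub (diameter 18) at each end along x, 96 mm over both ends. Symmetric end for end. About 0.17 kg.
- nest_1 (a point): Centre of V-nest 1 (next clockwise from nest_0), where its fitting's centre lies. Same size and height as nest_0; its V axis points to the dial's axis (the point's own axes are those of the dial).
- nest_2 (a point): Centre of V-nest 2 (in front of the torch nozzle at the start), where its fitting's centre lies. Same size and height as nest_0; its V axis points to the dial's axis (the point's own axes are those of the dial).
- nest_3 (a point): Centre of V-nest 3 (opposite nest_0), where its fitting's centre lies. Same size and height as nest_0; its V axis points to the dial's axis (the point's own axes are those of the dial).
- nest_4 (a point): Centre of V-nest 4 (the second anticlockwise from nest_0), where its fitting's centre lies. Same size and height as nest_0; its V axis points to the dial's axis (the point's own axes are those of the dial).
- nest_5 (a point): Centre of V-nest 5 (the next anticlockwise from nest_0), where its fitting's centre lies. Same size and height as nest_0; its V axis points to the dial's axis (the point's own axes are those of the dial).
- loaded_1_mid (a point): Centre of the fitting already lying in nest_1; same size and shape as the loose one, its block reaches 106 mm above the bench.
- loaded_2_mid (a point): Centre of the fitting already lying in nest_2; same size and shape as the loose one, its block reaches 106 mm above the bench.
- loaded_3_mid (a point): Centre of the fitting already lying in nest_3; same size and shape as the loose one, its block reaches 106 mm above the bench.
- loaded_4_mid (a point): Centre of the fitting already lying in nest_4; same size and shape as the loose one, its block reaches 106 mm above the bench.
- loaded_5_mid (a point): Centre of the fitting already lying in nest_5; same size and shape as the loose one, its block reaches 106 mm above the bench.
- spanner: Open-ended steel spanner lying on the bench to the right, 176 mm long along x. A bystander; origin on its underside.
- union_nut: Hexagonal brass union nut lying on the bench to the right of the table, 38 mm across the corners, 20 mm high. A bystander; origin on its underside.
- flux_jar: Round jar standing on the bench left of the table on the robot's side, diameter 60 mm, 62 mm high. A bystander; origin on its underside.
- wire_brush: Wire brush with wooden handle, lying bristles down on the bench at the left, 215 mm long along x, 31 mm high. A bystander; origin on its underside.
- elbow: Copper pipe elbow lying on the bench at the right, near the robot, 22 mm thick, legs 30 mm. A bystander; origin on its underside.
Mind the look-alikes: they are no part of the job. What is shaped like the part that bears loaded_3_mid but black or green is not meant.

How it is judged:
By the outcome, as a careful person would: the job done as asked, in the order asked, and still so for the second after the job is handed in, with the robot touching nothing.
It also fails if it takes over 56 s, if anything falls off the work surface, if the arm or the gripper's body presses on something with over 40 N, if the wrist force passes 120 N, or if a joint passes its speed limit or range.

### The arm

A 6-joint arm with a two-finger parallel gripper is mounted at the origin on the work surface. World frame = base frame: x ahead of the robot, y to its left, z up, the work surface at z = 0. Lengths are in m, angles in rad, forces in N, time in s.
With the tool pointing down it reaches from about 0.375 to 0.9 m from the base axis. Payload 3.1 kg.
Tool frame: the origin (TCP) lies on the centre line of the jaws, within the pads' length; the fingertips stand 22 mm ahead of it and the grasp point (between the pads) lies 3 mm ahead of it; z points along the fingers, x is the direction in which the jaws open and shut, and the axes are right-handed (so a half turn about z gives the same grasp; the last joint's range is limited). The gripper opens to 87 mm and grips with 3 to 60 N. Pads are 19 mm wide; open, the fingers measure 117 mm over their backs; the gripper's body (75 mm by 190 mm) begins 51 mm behind the grasp point.
Start: joints at [1.123, 0.527, 1.433, -0, 1.181, -0.178], TCP at [0.167, 0.602, 0.245] pointing down, gripper open.
Joint ranges: [-3.08, 3.08], [-0.75, 2.2], [0.22, 2.44], [-1.43, 4.57], [0, 2.65], [-2.85, 2.85]. Speed limits (rad/s): [2.79, 2.79, 3.14, 3.14, 3.14, 3.14].

### API

Orientations are given as a unit quaternion [x, y, z, w].
In Python, from rig import robot, camera, order gives the robot as it stands.
- The arm moves only by the shell command python3 -m pendant 'ROWS' [OPENING] [FORCE]. ROWS is JSON, a list of rows, each a list of 2 entries, a list of its own where there are three numbers: the shift along the tool's x, y, z in mm, then the turn about the tool's z in degrees. A call has 1 to 8 rows; each row shifts and turns the commanded pose from where the row before left it, along the tool's axes as they then stand; what a row does not reach is not made up. A row lasts 1/8 s, in which the tool goes at most 62.5 mm and 10.7 degrees, less where a joint would pass 70% of its speed; a pose out of reach is approached as far as the arm can. A call with a gripper value outside its range is refused whole. OPENING is the finger opening in mm, from 0 to 87, set as the call begins (- or left out, the last holds). The fingers move at their own pace and stop on an object; FORCE is the grip in N (left out, the last holds). Time passes only in rows, so rows that do not move let the fingers close. It gives the time, the measured TCP pose, the force and the opening at its end, in the units of the state.
- robot.get_obs(): the state, without advancing time (a new reading comes with each control period).
- camera(name): name is "scene" or "side" or "wrist"; returns a dict with "pixels" (400x640x3 uint8, blue, green, red), "mtx" (3x3 intrinsics, pixels), "k1" (the pictures are not rectified: a ray, as slopes to the right and down, at radius r is drawn at 1 + k1 r^2 times it, then the intrinsics apply), "R" (3x3) and "t" (3): a world point X has camera coordinates R X + t. Camera axes: x right, y down, z forward; pixel columns grow to the right and rows downward; lengths in m; the calibration is good to about 2 mm. A picture is of the moment at which its call begins. There is no depth.
- order.hand_in(): hands the job in, once; it reports no verdict.
The state is a dict: "time": time; "q": joint angles; "joint_velocities": joint speeds; "joint_torque": joint torques, N m; "position": TCP position; "tool_rot": TCP orientation; "ft_force": force on the tool from outside, world axes, zero at the start; "moment": the same for the moment, N m; "grip_width": finger opening in m.
Only numpy, scipy, OpenCV 4.12 (cv2) and the standard library are available. Lean on these libraries where they do the work, as an engineer would, in place of code of your own. Each camera call takes 0.05 s, during which the arm holds its last target. There are 200 camera calls.

## Working session

There is one attempt and no reset: what is moved stays moved. The work goes in short steps, Python scripts to look and compute and a shell command to move; the robot and the scene stay as the last step left them, time stands still between calls to the robot, and variables do not carry over. Pictures are saved under pics/ and viewed, about 8 in all and at most 12, crops included, and the job is handed in when it is done.

```bash
ls; mkdir -p pics; cat > h.py <<'E'
import numpy as np, cv2
from rig import robot, camera, order
from scipy.spatial.transform import Rotation as Ro
def shot(n,f=None):
    c=camera(n)
    if f: cv2.imwrite('pics/'+f,c['pixels'])
    return c
def ray(c,p):
    K=np.array(c['mtx'],float); u=(np.array(p,float)-[K[0,2],K[1,2]])/[K[0,0],K[1,1]]
    s=u.copy()
    for _ in range(30): s=u/(1+c['k1']*(s@s))
    R=np.array(c['R']);t=np.array(c['t']).ravel()
    d=R.T@np.r_[s,1]; return -R.T@t, d/np.linalg.norm(d)
def onz(c,p,z):
    o,d=ray(c,p); return o+d*(z-o[2])/d[2]
def cross(*rs):
    A=0;b=0
    for o,d in rs:
        P=np.eye(3)-np.outer(d,d);A=A+P;b=b+P@o
    x=np.linalg.solve(A,b); return x,[float(np.linalg.norm((np.eye(3)-np.outer(d,d))@(x-o))) for o,d in rs]
def proj(c,X):
    R=np.array(c['R']);t=np.array(c['t']).ravel();q=R@np.array(X)+t;s=q[:2]/q[2];s=s*(1+c['k1']*(s@s));K=np.array(c['mtx']);return s*[K[0,0],K[1,1]]+[K[0,2],K[1,2]]
def tool(X):
    "tool-frame offset mm of world point from TCP"
    o=robot.get_obs(); return Ro.from_quat(o['tool_rot']).inv().apply(np.array(X)-o['position'])*1000
E
python3 - <<'E'
from h import *
o=robot.get_obs(); print(o)
for n in("scene","side","wrist"):
    c=shot(n,n+'0.png'); R=np.array(c['R']);print(n,-R.T@np.array(c['t']).ravel(),R[2],c['mtx'][0][0],c['k1'])
E
```

```text
pics
{'time': 0.0, 'q': array([ 1.12253406e+00,  5.28500026e-01,  1.43390944e+00, -1.90217229e-06,
        1.18139731e+00, -1.78475186e-01]), 'joint_velocities': array([-9.73364068e-04,  1.35240285e-03,  2.38985714e-05,  1.67879966e-04,
        3.36066871e-04, -1.62175575e-03]), 'joint_torque': array([-2.81178473e-04, -4.40039885e+01, -1.76592278e+01,  6.31993543e-02,
        5.81317884e-02, -1.44913092e-04]), 'position': array([0.16623129, 0.60177047, 0.24354852]), 'tool_rot': array([ 7.95777600e-01,  6.05587967e-01, -9.85599909e-04,  5.04157535e-04]), 'ft_force': array([ 1.0438559 , -0.15078363, -0.69118767]), 'moment': array([ 0.03673658, -0.06986472,  0.00179166]), 'grip_width': 0.08704625744618326}
scene [0.9853117  0.93969491 1.22467483] [-0.30246137 -0.588512   -0.74978047] 511.8306173478909 -0.10377601730902489
side [-0.27359249 -0.79093223  0.7509791 ] [ 0.62229609  0.61767401 -0.48086006] 488.9533276969376 -0.07791536668689313
wrist [0.09924045 0.62153347 0.38463119] [ 0.24890926 -0.07171785 -0.96586787] 328.5177966125726 -0.054602741726725704
```

View pics/scene0.png

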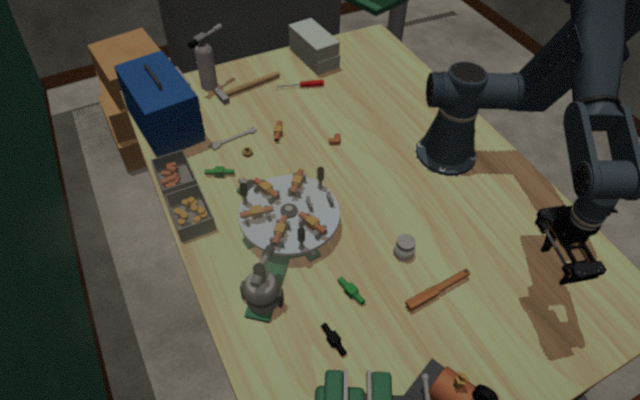

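View pics/side0.png

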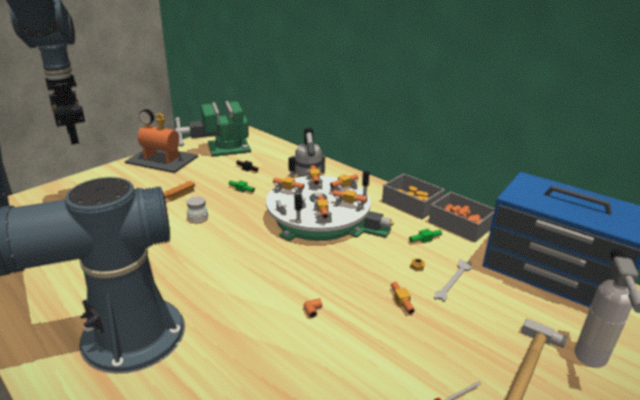

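Scene view: loose fitting at (278,131), dial around (289,211), empty nest near (318,202). Side view: fitting at (402,297), dial at (318,203). I'll measure roughly and make one enlarged composite.

```bash
python3 - <<'E'
from h import *
S=shot("scene");D=shot("side")
def blob(c,box):
    x0,y0,x1,y1=box; h=cv2.cvtColor(c['pixels'],cv2.COLOR_BGR2HSV)[y0:y1,x0:x1]
    m=((h[...,0]<20)&(h[...,1]>150)&(h[...,2]>60)).astype('uint8')
    n,l,st,ce=cv2.connectedComponentsWithStats(m); i=1+np.argmax(st[1:,4]); 
    pts=np.argwhere(l==i)[:,::-1]+[x0,y0]; mu,ev=cv2.PCACompute(pts.astype('f4'),None); s=(pts-mu[0])@ev[0]
    return mu[0],mu[0]+ev[0]*s.min(),mu[0]+ev[0]*s.max(),st[i]
a=blob(S,(262,112,296,150));b=blob(D,(380,275,425,320)); print(a,b)
print('mid',cross(ray(S,a[0]),ray(D,b[0])),onz(S,a[0],.014),onz(D,b[0],.014))
for i in(1,2): print('end',onz(S,a[i],.012),onz(D,b[i],.012))
def dial(c,box):
    x0,y0,x1,y1=box;h=cv2.cvtColor(c['pixels'],cv2.COLOR_BGR2HSV)[y0:y1,x0:x1]
    m=((h[...,1]<60)&(h[...,2]>110)).astype('uint8');n,l,st,ce=cv2.connectedComponentsWithStats(m);i=1+np.argmax(st[1:,4])
    k=np.argwhere(l==i)[:,::-1]+[x0,y0]
    hu=cv2.convexHull(k.astype('i4'))[:,0]; P=np.array([onz(c,p,.062) for p in hu])[:,:2]
    (cx,cy),r=cv2.minEnclosingCircle(P.astype('f4')); print('dial',cx,cy,r)
    A=np.c_[2*P,np.ones(len(P))];s=np.linalg.lstsq(A,(P**2).sum(1),rcond=None)[0];print(' lsq',s[:2],np.sqrt(s[2]+s[:2]@s[:2]))
dial(S,(225,165,350,260));dial(D,(255,160,380,245))
A=cv2.resize(S['pixels'][160:270,220:360],None,fx=4,fy=4,interpolation=2)
B=cv2.resize(D['pixels'][145:255,250:390],None,fx=4,fy=4,interpolation=2)
cv2.imwrite('pics/c1.png',cv2.resize(np.vstack([A,B]),None,fx=.68,fy=.68,interpolation=3) )
E
```

```text
(array([276., 138.], dtype=float32), array([276., 138.]), array([276., 138.]), array([14, 26,  1,  1,  1], dtype=int32)) (array([401.7306 , 297.68948], dtype=float32), array([392.16259986, 283.21452802]), array([409.90805381, 310.06077605]), array([ 12,   7,  21,  29, 219], dtype=int32))
mid (array([ 0.50163002, -0.33139698, -0.00343999]), [0.0007303732896334132, 0.0007303732896333495]) [ 0.50809025 -0.31264196  0.014     ] [ 0.48447364 -0.34230285  0.014     ]
end [ 0.5073019  -0.31471078  0.012     ] [ 0.51315029 -0.29453019  0.012     ]
end [ 0.5073019  -0.31471078  0.012     ] [ 0.4653034  -0.37822886  0.012     ]
dial 0.6490415930747986 0.05093922093510628 0.18203473091125488
 lsq [0.6419885  0.04397723] 0.16875922960468975
dial 0.6106246709823608 0.04990861564874649 0.16146205365657806
 lsq [0.61384562 0.04728543] 0.15603105222049057
```

View pics/c1.png

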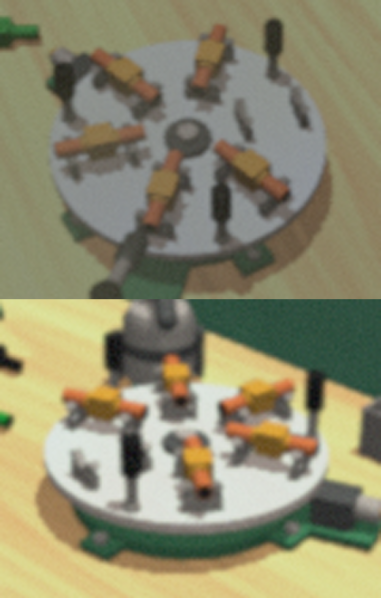

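```bash
python3 -m pendant '[[[-3,60,0],5.5],[[-3,60,0],5.5],[[-3,60,0],5.5],[[-3,60,0],5.5],[[-3,60,0],5.5],[[-3,60,0],5.5],[[-3,60,0],5.5],[[-3,60,0],5.5]]'
python3 -m pendant '[[[-3,60,0],5.5],[[-3,60,0],5.5],[[-3,60,0],5.5],[[0,0,0],0]]'
python3 - <<'E'
from h import *
c=shot("wrist",'w1.png');np.save('w1.npy',c,allow_pickle=True)
for X in[(.613,.045,.062),(.52,.045,.092)]: print(proj(c,X))
E
```

```text
time: 1.25
position: [0.5397, 0.3149, 0.2444]
tool_rot: [0.965, 0.262, 0.0, -0.0]
ft_force: [1.1, -0.4, -0.1]
grip_width: 0.0874
time: 1.75
position: [0.6078, 0.1455, 0.2444]
tool_rot: [0.993, 0.119, 0.0, 0.001]
ft_force: [0.4, 0.7, -0.2]
grip_width: 0.0869
[305.23173228 273.71675721]
[211.9010621  267.58042644]
```

View pics/w1.png

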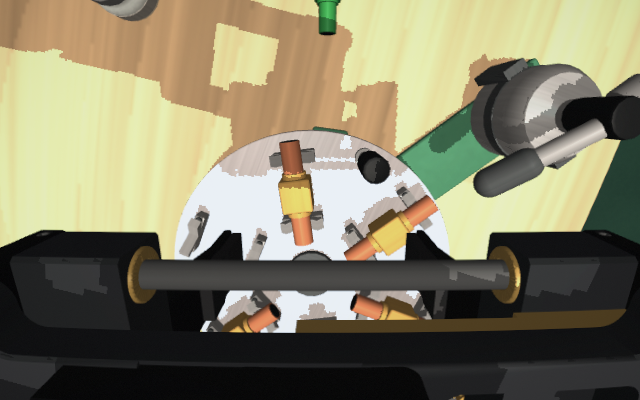

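The wrist view shows dial half hidden: hub at (312,258), nest_0 saddles at (197,232) and (260,247). Moving on right gives the full dial.

```bash
python3 -m pendant '[[[-3,60,0],4.5],[[-3,60,0],4.5],[[-3,40,0],4.5],[[0,0,0],0]]'
python3 - <<'E'
from h import *
c=shot("wrist",'w2.png');np.save('w2.npy',c,allow_pickle=True)
for X in[(.613,.045,.062),(.52,.045,.092)]: print(proj(c,X))
E
```

```text
time: 2.3
position: [0.6253, -0.0097, 0.2444]
tool_rot: [1.0, 0.004, -0.0, -0.0]
ft_force: [-1.2, -1.1, 0.3]
grip_width: 0.0871
[310.18037689 129.74848728]
[203.65285204 131.10747067]
```

View pics/w2.png

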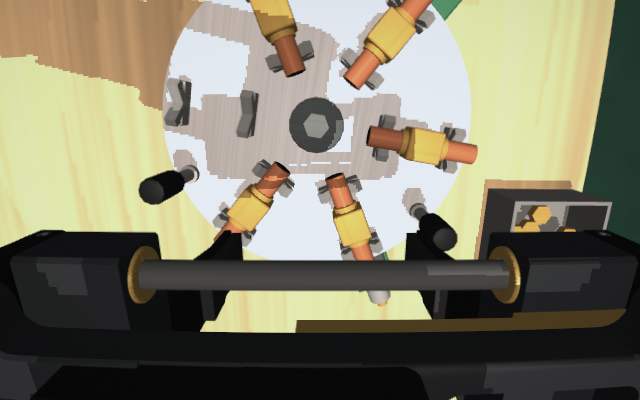

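```bash
python3 - <<'E'
from h import *
c1=np.load('w1.npy',allow_pickle=True).item();c=np.load('w2.npy',allow_pickle=True).item()
def hubc(c,x,y,r):
    g=cv2.cvtColor(c['pixels'],cv2.COLOR_BGR2GRAY)[y-r:y+r,x-r:x+r]; m=(g<100).astype('uint8')
    n,l,st,ce=cv2.connectedComponentsWithStats(m);i=l[r,r] or 1+np.argmax(st[1:,4]);k=np.argwhere(l==i)[:,::-1].astype('i4')
    (a,b),q=cv2.minEnclosingCircle(cv2.convexHull(k)); return (a+x-r,b+y-r),q
h,q=hubc(c,316,125,40); print('hub',h,q,onz(c,h,.070),onz(c,h,.078),'rad',q/c['mtx'][0][0]*.31)
# white dial rim: top half hull
hs=cv2.cvtColor(c['pixels'],cv2.COLOR_BGR2HSV)
m=((hs[...,1]<40)&(hs[...,2]>150)).astype('uint8');m[225:]=0;m[:,480:]=0
k=np.argwhere(m)[:,::-1]; hu=cv2.convexHull(k.astype('i4'))[:,0]
hu=np.array([p for p in hu if p[1]>3 and p[1]<222])
P=np.array([onz(c,p,.062) for p in hu])[:,:2]
from scipy.optimize import least_squares
f=least_squares(lambda v:np.hypot(P[:,0]-v[0],P[:,1]-v[1])-.15,[.62,.04],loss='soft_l1',f_scale=.001);print('dial',f.x,np.round(f.fun*1000,1))
C=f.x
y=((hs[...,0]>14)&(hs[...,0]<28)&(hs[...,1]>140)&(hs[...,2]>90)).astype('uint8');y=cv2.morphologyEx(y,2,np.ones((5,5)))
n,l,st,ce=cv2.connectedComponentsWithStats(y)
for i in range(1,n):
    if st[i,4]>300:
        X=onz(c,ce[i],.100);d=X[:2]-C;a=np.degrees(np.arctan2(d[1],d[0]));print(ce[i],st[i,4],X,np.hypot(*d),a,a%60)
cr=cv2.resize(c['pixels'][60:210,130:280],None,fx=4,fy=4,interpolation=2);cv2.imwrite('pics/c2.png',cr)
E
```

```text
hub (315.591495513916, 124.68022155761719) 27.686641693115234 [0.61839355 0.05012231 0.07      ] [0.61857297 0.05040541 0.078     ] rad 0.02612600904232794
dial [0.61890826 0.04924582] [-0.2 -0.4 -0.5 -0.5 -0.5 -0.3 -0.4 -0.5 -0.4 -0.2 -0.5 -0.2 -0.4 -0.2
 -0.3 -0.4 -0.4 -0.2 -0.2 -0.2 -0.1 -0.1 -0.  -0.5 -0.7 -0.7 -0.7 -0.5
 -0.2 -0.  -0.1  0.  -0.  -0.1 -0.3 -0.4 -0.3 -0.1  0.1 -0.1 -0.2 -0.3
 -0.2 -0.2 -0.1 -0.1 -0.1]
[272.55583756  17.99238579] 1182 [0.5845506  0.13459991 0.1       ] 0.09200961101470521 111.9263150902961 51.9263150902961
[396.82318501  23.13348946] 854 [0.6837179  0.13182045 0.1       ] 0.1049707484137351 51.87300367593012 51.87300367593012
[408.43646409 144.08563536] 362 [0.69933705 0.0356469  0.1       ] 0.08157033563952346 -9.596825957089973 50.403174042910024
[437.54683544 143.08101266] 395 [0.72471212 0.03686683 0.1       ] 0.10652556033948712 -6.673233716223379 53.32676628377662
[241.85617978 219.17752809] 445 [ 0.55165476 -0.0337797   0.1       ] 0.10684695470754135 -129.0086506014738 50.99134939852621
[535.17021277 219.80614657] 423 [ 0.82488563 -0.03257483  0.1       ] 0.22163324068201368 -21.66452401580658 38.33547598419342
```

View pics/c2.png

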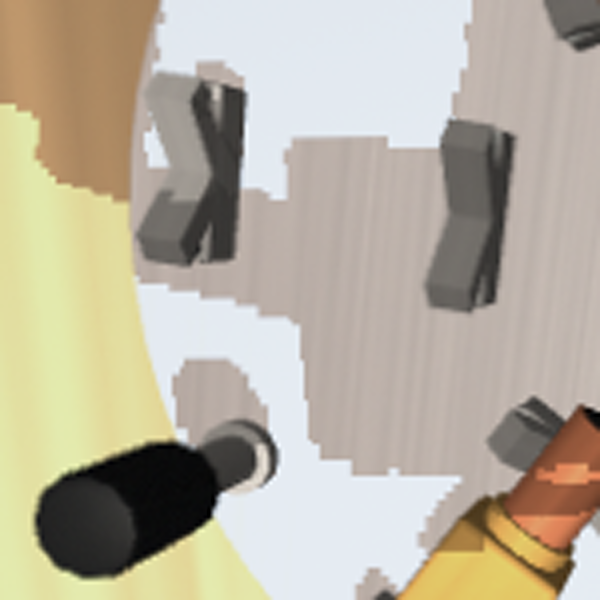

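Dial centre ≈ (0.6187, 0.0496), hub and rim agree. Crop: outer saddle lips centre at px (172.5,100.7), inner (245.4,113.1), pin top (151,192.5). Checking, and moving on to the fitting.

```bash
python3 - <<'E'
from h import *
c=np.load('w2.npy',allow_pickle=True).item();C=np.array([.6187,.0496])
P=lambda p,z:onz(c,p,z)
a=P((172.5,100.7),.094);b=P((245.4,113.1),.094);pn=P((151,192.5),.142)
for n,X in(('out',a),('in',b),('mid',(a+b)/2),('pin',pn)):
    d=X[:2]-C;print(n,X,np.hypot(*d),np.degrees(np.arctan2(d[1],d[0])))
d=a-b;print('saddle axis',np.degrees(np.arctan2(d[1],d[0])),np.hypot(d[0],d[1]))
# height of hub from scene+w1
c1=np.load('w1.npy',allow_pickle=True).item()
# saddles in w1
print(cross(ray(c,(245.4,113.1)),ray(c1,(260,243))),cross(ray(c,(172.5,100.7)),ray(c1,(194,231))))
E
python3 -m pendant '[[[-4,60,0],6],[[-4,60,0],6],[[-4,60,0],6],[[-4,60,0],6],[[-4,30,0],6],[[0,0,0],0]]'
python3 - <<'E'
from h import *
c=shot("wrist",'w3.png');np.save('w3.npy',c,allow_pickle=True)
print(proj(c,(.485,-.34,.014)))
E
```

```text
out [0.49537681 0.0710182  0.094     ] 0.12516927920079354 170.14741104976838
in [0.55833212 0.06046989 0.094     ] 0.061338689316753126 169.79265462051268
mid [0.52685447 0.06574404 0.094     ] 0.09325358972001241 170.0307390242482
pin [0.49268477 0.00117293 0.142     ] 0.13500006829693878 -158.97846370306092
saddle axis 170.48830556171418 0.06383289546004582
(array([0.55279071, 0.06158202, 0.05010954]), [0.004621824950130616, 0.0046218249501306]) (array([0.49101225, 0.0720075 , 0.07880503]), [0.002267845794798625, 0.0022678457947986185])
time: 3.1
position: [0.5588, -0.2675, 0.2445]
tool_rot: [0.967, -0.254, -0.0, -0.0]
ft_force: [0.8, 0.8, 0.9]
grip_width: 0.0869
[299.54186574 256.47857433]
```

View pics/w3.png

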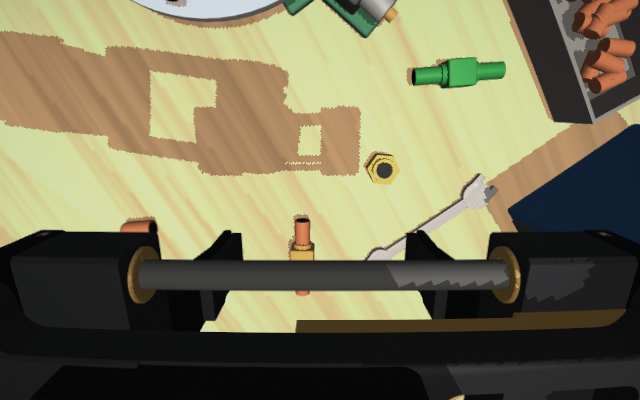

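Fitting seen at (302,257), partly behind the rod and upright in image, so yaw is about right. Two offset views next.

```bash
cat > fit.py <<'E'
from h import *
def fitting(c,lo=(0,0),hi=(640,225)):
    hs=cv2.cvtColor(c['pixels'],cv2.COLOR_BGR2HSV)
    br=((hs[...,0]<26)&(hs[...,1]>165)&(hs[...,2]>70)).astype('uint8');m=np.zeros_like(br);m[lo[1]:hi[1],lo[0]:hi[0]]=br[lo[1]:hi[1],lo[0]:hi[0]]
    m=cv2.morphologyEx(m,2,np.ones((3,3)));n,l,st,ce=cv2.connectedComponentsWithStats(m);i=1+np.argmax(st[1:,4])
    pts=np.argwhere(l==i)[:,::-1]; r=cv2.minAreaRect(pts.astype('i4')); return r,st[i]
E
python3 -m pendant '[[[0,40,0],0],[[0,40,0],0],[[0,0,0],0]]'
python3 - <<'E'
from h import *
c=shot("wrist",'w4.png');np.save('w4.npy',c,allow_pickle=True)
E
python3 -m pendant '[[[0,40,0],0],[[0,30,0],0],[[0,0,0],0]]'
python3 - <<'E'
from fit import *
c=shot("wrist",'w5.png');np.save('w5.npy',c,allow_pickle=True)
d=np.load('w4.npy',allow_pickle=True).item()
for q in(d,c):print(*fitting(q,(230,60),(380,228)))
cv2.imwrite('pics/c5.png',np.hstack([d['pixels'][0:240,200:440],c['pixels'][0:240,200:440]]).repeat(1,0))
print(robot.get_obs()['position'])
E
```

```text
time: 3.52
position: [0.5201, -0.3373, 0.2446]
tool_rot: [0.967, -0.254, 0.0, -0.0]
ft_force: [-0.1, 0.6, 0.4]
grip_width: 0.0873
time: 3.95
position: [0.486, -0.3979, 0.2445]
tool_rot: [0.967, -0.254, 0.0, -0.0]
ft_force: [-0.5, 0.8, -0.7]
grip_width: 0.087Traceback (most recent call last):
  File "<stdin>", line 4, in <module>
  File "fit.py", line 5, in fitting
    m=cv2.morphologyEx(m,2,np.ones((3,3)));n,l,st,ce=cv2.connectedComponentsWithStats(m);i=1+np.argmax(st[1:,4])
                                                                                             ~~~~~~~~~^^^^^^^^^^
    return _wrapfunc(a, 'argmax', axis=axis, out=out, **kwds)
    return bound(*args, **kwds)
ValueError: attempt to get argmax of an empty sequence
```

```bash
python3 - <<'E'
from fit import *
d=np.load('w4.npy',allow_pickle=True).item();c=np.load('w5.npy',allow_pickle=True).item()
for q in(d,c):
    h=cv2.cvtColor(q['pixels'],cv2.COLOR_BGR2HSV); 
    for r in range(20,225,15): print(r,h[r,302].tolist(),end=' ')
    print()
cv2.imwrite('pics/c5.png',np.hstack([d['pixels'][0:240,180:460],c['pixels'][0:240,180:460]]))
E
```

```text
20 [35, 68, 218] 35 [27, 79, 209] 50 [32, 73, 216] 65 [33, 73, 219] 80 [32, 74, 218] 95 [30, 74, 216] 110 [32, 72, 221] 125 [16, 111, 154] 140 [25, 84, 216] 155 [11, 147, 213] 170 [10, 155, 135] 185 [19, 150, 214] 200 [23, 141, 215] 215 [10, 149, 212] 
20 [32, 75, 210] 35 [31, 73, 209] 50 [32, 74, 213] 65 [22, 90, 208] 80 [25, 84, 210] 95 [10, 153, 206] 110 [10, 153, 207] 125 [18, 155, 155] 140 [25, 138, 211] 155 [10, 153, 208] 170 [9, 155, 130] 185 [28, 78, 213] 200 [27, 79, 213] 215 [29, 74, 213]
```

View pics/c5.png

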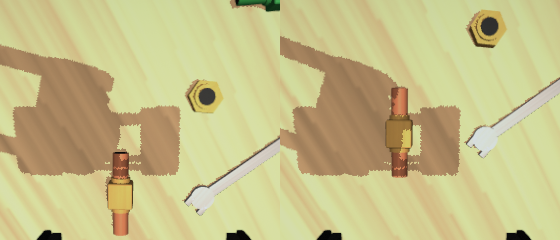

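Fitting fully visible in both (w4 about (300,195), w5 about (299,132)).

```bash
python3 - <<'E'
from fit import *
d=np.load('w4.npy',allow_pickle=True).item();c=np.load('w5.npy',allow_pickle=True).item()
E=[]
for q in(d,c):
    h=cv2.cvtColor(q['pixels'],cv2.COLOR_BGR2HSV);m=np.zeros((400,640),'uint8')
    m[80:240,265:340]=((h[...,0]<28)&(h[...,1]>122))[80:240,265:340]
    m=cv2.morphologyEx(cv2.morphologyEx(m,3,np.ones((5,5))),2,np.ones((5,5)))
    n,l,st,ce=cv2.connectedComponentsWithStats(m);i=1+np.argmax(st[1:,4]);pts=np.argwhere(l==i)[:,::-1]
    rows=np.unique(pts[:,1]);mid=np.array([[pts[pts[:,1]==r,0].min()/2+pts[pts[:,1]==r,0].max()/2,r] for r in rows]);w=np.array([np.ptp(pts[pts[:,1]==r,0])+1 for r in rows])
    s=np.polyfit(mid[3:-3,1],mid[3:-3,0],1);t,b=rows[0]-.5,rows[-1]+.5
    blk=rows[w>.5*(w.max()+np.median(w[:15]))]
    e=[(np.polyval(s,t),t),(np.polyval(s,b),b),(np.polyval(s,blk.mean()),blk.mean())];E.append(e)
    print(st[i],e,w.max())
    print([onz(q,p,z).round(4).tolist() for p,z in zip(e,(.009,.012,.024))])
for k in range(3): print(cross(ray(d,E[0][k]),ray(c,E[1][k])))
X0=onz(c,E[1][0],.009);X1=onz(c,E[1][1],.012);M=(X0+X1)/2;v=X0-X1
print('len',np.linalg.norm(v),'axis deg',np.degrees(np.arctan2(v[1],v[0])),'mid',M,'tool',tool(M))
o=robot.get_obs();print('ψ',np.degrees(Ro.from_quat(o['tool_rot']).as_matrix()[:2,0]@np.array([1,0])),Ro.from_quat(o['tool_rot']).as_matrix()[:,0])
E
```

```text
[ 287  153   26   83 1565] [(np.float64(300.20396708554597), np.float64(152.5)), (np.float64(299.8090199274409), np.float64(235.5)), (np.float64(300.0064935064934), np.float64(194.0))] 26
[[0.5111, -0.301, 0.009], [0.4602, -0.3871, 0.012], [0.4889, -0.3404, 0.024]]
[ 286   88   26   90 1762] [(np.float64(298.7758850528162), np.float64(87.5)), (np.float64(299.0574482805169), np.float64(177.5)), (np.float64(298.9197951469743), np.float64(133.5))] 26
[[0.5115, -0.2994, 0.009], [0.4616, -0.3856, 0.012], [0.4879, -0.3421, 0.024]]
(array([ 0.51187561, -0.30033027,  0.01739768]), [0.0001863723483852474, 0.00018637234838500796])
(array([ 0.46305658, -0.38411007,  0.0223285 ]), [0.0002154065160355211, 0.00021540651603543613])
(array([ 0.48692557, -0.34229708,  0.01324697]), [2.1467917680594347e-06, 2.1467917679264688e-06])
len 0.09961331344791712 axis deg 59.924078920435484 mid [ 0.48654874 -0.34250427  0.0105    ] tool [-26.36675631 -47.15700822 234.03465906]
ψ 49.93206886923768 [ 8.71479004e-01 -4.90432738e-01 -2.73487866e-04]
```

```bash
python3 -m pendant '[[[-26,-48,0],0.7],[[0,0,60],0],[[0,0,60],0],[[0,0,60],0],[[0,0,30],0],[[0,0,5],0],[[0,0,0],0]]' 60
python3 - <<'E'
from h import *
print(tool((.487,-.3423,.022)))
c=shot("wrist",'w6.png')
E
```

```text
time: 4.88
position: [0.4873, -0.3432, 0.0303]
tool_rot: [0.966, -0.259, 0.0, 0.0]
ft_force: [0.1, 0.6, -0.3]
grip_width: 0.0602
[-0.73600145 -0.66495287  8.25636372]
```

View pics/w6.png

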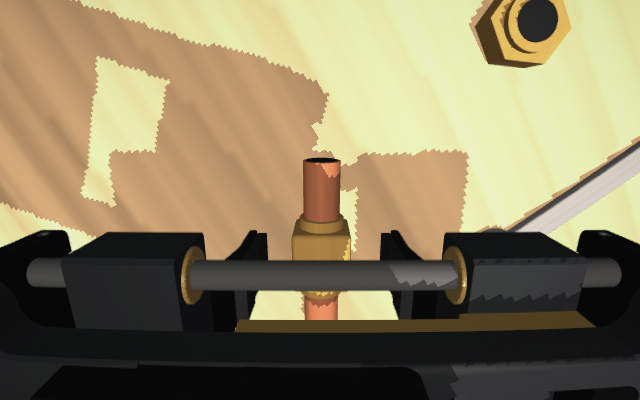

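Fitting (321) centred between the fingertips (258–392). Down 5 mm and close.

```bash
python3 -m pendant '[[[-0.5,-0.5,5],0],[[0,0,0],0]]'
python3 -m pendant '[[[0,0,0],0],[[0,0,0],0],[[0,0,0],0],[[0,0,0],0]]' 20 30
python3 -m pendant '[[[0,0,-30],0],[[0,0,-60],0],[[0,0,-60],0],[[0,0,-50],0],[[0,0,0],0]]'
```

```text
time: 5.18
position: [0.4862, -0.3436, 0.0254]
tool_rot: [0.966, -0.26, 0.001, 0.0]
ft_force: [0.3, 0.2, 0.4]
grip_width: 0.0602
time: 5.68
position: [0.4859, -0.3434, 0.0246]
tool_rot: [0.966, -0.26, -0.0, -0.0]
ft_force: [-1.3, 0.9, 1.3]
grip_width: 0.0278
time: 6.3
position: [0.4879, -0.3453, 0.2291]
tool_rot: [0.966, -0.26, 0.004, 0.003]
ft_force: [-0.4, 0.9, -1.0]
grip_width: 0.0275
```

Gripped (27.5 mm). Work out the rows to a viewing place just robot-side of the nest, turning to the nest's axis.

```bash
cat > rows.py <<'E'
from h import *
def rows(target,psi,n):
    o=robot.get_obs();p=o['position'];M=Ro.from_quat(o['tool_rot']).as_matrix();p0=np.degrees(np.arctan2(M[1,0],M[0,0]))
    dt=-((psi-p0+180)%360-180); D=(np.array(target)-p)/n*1000; print('from',p.round(4),'psi',p0.round(2),'turn',dt.round(2))
    for i in range(n):
        a=np.radians(p0-dt/n*i);print([[round(float(D[0]*np.cos(a)+D[1]*np.sin(a)),1),round(float(D[0]*np.sin(a)-D[1]*np.cos(a)),1),round(float(-D[2]),1)],round(float(dt/n),2)],end=',')
    print()
E
python3 -c "
from rows import *
rows((.411,.083,.229),-99.3,8)"
```

```text
from [ 0.4879 -0.3453  0.2291] psi -30.15 turn 69.15
[[-35.2, -41.5, 0.0], 8.64],[[-41.0, -35.7, 0.0], 8.64],[[-45.9, -29.1, 0.0], 8.64],[[-49.8, -21.9, 0.0], 8.64],[[-52.5, -14.2, 0.0], 8.64],[[-54.0, -6.1, 0.0], 8.64],[[-54.4, 2.1, 0.0], 8.64],[[-53.4, 10.2, 0.0], 8.64],
```

```bash
python3 -m pendant '[[[-35,-41.5,0],8.6],[[-41,-36,0],8.6],[[-46,-29,0],8.6],[[-50,-22,0],8.7],[[-52.5,-14,0],8.7],[[-54,-6,0],8.7],[[-54.5,2,0],8.6],[[-53,10,0],8.6]]'
python3 -m pendant '[[[0,0,0],0],[[0,0,0],0]]'
python3 - <<'E'
from rows import *
rows((.411,.083,.229),-99.3,1)
c=shot("wrist",'w7.png');np.save('w7.npy',c,allow_pickle=True)
C=np.array([.6187,.0496])
for r in(.063,.095,.127): print(r,proj(c,[*(C+r*np.array([np.cos(np.radians(170.7)),np.sin(np.radians(170.7))])),.094]))
E
```

```text
time: 7.3
position: [0.4074, 0.0858, 0.2232]
tool_rot: [-0.646, 0.763, 0.001, -0.001]
ft_force: [0.8, -1.4, -2.6]
grip_width: 0.0277
time: 7.55
position: [0.4086, 0.0842, 0.2237]
tool_rot: [-0.649, 0.761, 0.0, -0.001]
ft_force: [0.2, -1.2, -0.8]
grip_width: 0.028
from [0.4086 0.0842 0.2237] psi -99.06 turn 0.24
[[0.8, -2.5, -5.3], 0.24],
0.063 [325.14020177   5.29129312]
0.095 [324.89485815  50.42516542]
0.127 [324.65887016  93.5994484 ]
```

View pics/w7.png

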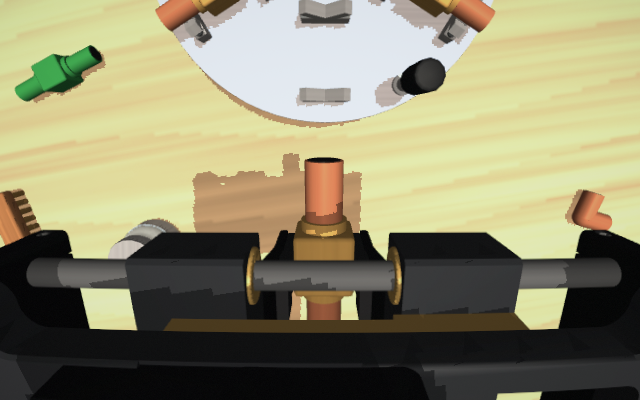

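Held fitting (x=324) lines up with the saddles at (325,95) and (326,9). Check the saddle height and lateral place from the two views.

```bash
python3 - <<'E'
from rows import *
c=np.load('w2.npy',allow_pickle=True).item();e=np.load('w7.npy',allow_pickle=True).item();C=np.array([.6187,.0496])
g=cv2.cvtColor(e['pixels'],cv2.COLOR_BGR2GRAY)
for r in (90,95,100,8,14): x=np.where(g[r,285:370]<175)[0]+285; print(r,x.min(),x.max(),len(x))
for a,b in(((172.5,100.7),(325,95)),((245.4,113.1),(326,9))):
    print(cross(ray(c,a),ray(e,b)),onz(e,b,.094))
o,i=onz(e,(325,95),.094),onz(e,(326,9),.094);v=o-i;print(np.degrees(np.arctan2(v[1],v[0])),np.linalg.norm(v))
N=np.r_[C+.095*np.array([np.cos(np.radians(170.4)),np.sin(np.radians(170.4))]),.092];print('nest',N,'saddle mid',(o+i)/2,'tool',tool(N),tool((o+i)/2))
E
```

```text
90 300 349 50
95 299 349 51
100 300 349 50
8 299 351 53
14 299 351 53
(array([0.49263058, 0.07057907, 0.08799277]), [0.0006430309483605941, 0.0006430309483606009]) [0.49227578 0.07002385 0.094     ]
(array([0.55629739, 0.05977138, 0.08547555]), [0.0006781889001793518, 0.0006781889001793571]) [0.5538775  0.05954648 0.094     ]
170.34736309060528 0.06248637717139811
nest [0.52503038 0.06544303 0.092     ] saddle mid [0.52307664 0.06478516 0.094     ] tool [  -0.59066558 -117.51363501  131.72848521] [   0.37067832 -115.68693167  129.73127177]
```

```bash
python3 -m pendant '[[[0,-58,0],0.5],[[0,-58,0],0],[[0,0,0],0],[[0,0,45],0],[[0,0,40],0],[[0,0,0],0],[[0,0,0],0]]'
python3 - <<'E'
from rows import *
print(tool((.525,.0653,.092)));rows((.525,.0653,.135),-99.6,1)
c=shot("side",'s2.png');d=shot("scene",'s3.png')
cv2.imwrite('pics/c7.png',np.hstack([cv2.resize(c['pixels'][130:250,240:360],None,fx=3.3,fy=3.3,interpolation=2),cv2.resize(d['pixels'][150:270,250:370],None,fx=3.3,fy=3.3,interpolation=2)]))
E
```

```text
time: 8.48
position: [0.5242, 0.0644, 0.1404]
tool_rot: [-0.645, 0.765, -0.0, 0.0]
ft_force: [0.4, 0.6, -1.8]
grip_width: 0.028
[-1.03114173 -0.62268471 48.35419888]
from [0.5242 0.0644 0.1404] psi -99.74 turn -0.14
[[-1.0, -0.7, 5.4], -0.14],
```

View pics/c7.png

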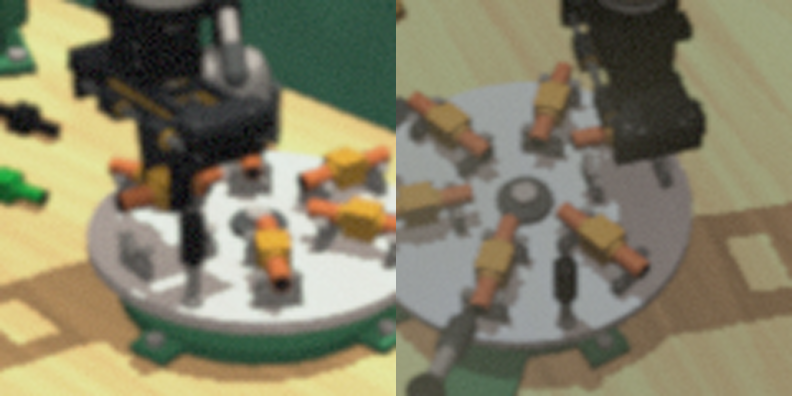

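Fitting hangs over the nest, aligned in both views. Lower gently, watching force.

```bash
python3 -m pendant '[[[-0.7,0,15],0],[[0,0,12],0],[[0,0,5],0],[[0,0,0],0]]'
python3 -m pendant '[[[0,0,2],0],[[0,0,1],0],[[0,0,0],0]]'
python3 -m pendant '[[[0,0,1],0],[[0,0,1],0],[[0,0,0],0]]'
```

```text
time: 9.07
position: [0.5233, 0.066, 0.1068]
tool_rot: [-0.645, 0.764, 0.001, -0.001]
ft_force: [0.1, -0.1, -1.8]
grip_width: 0.0278
time: 9.45
position: [0.5238, 0.0659, 0.1047]
tool_rot: [-0.645, 0.764, -0.0, 0.0]
ft_force: [-0.8, 0.0, -0.8]
grip_width: 0.0277
time: 9.82
position: [0.5239, 0.0656, 0.1029]
tool_rot: [-0.645, 0.764, -0.0, -0.0]
ft_force: [-0.8, -2.2, 3.4]
grip_width: 0.0281
```

```bash
python3 -m pendant '[[[0,0,0.6],0],[[0,0,0],0],[[0,0,0],0]]'
python3 -m pendant '[[[0,0,0],0],[[0,0,0],0],[[0,0,0],0],[[0,0,0],0]]' 42
python3 -m pendant '[[[0,0,-10],0],[[0,0,-30],0],[[0,0,-55],0],[[0,60,-20],0],[[0,58,0],0],[[0,0,0],0],[[0,0,0],0]]'
python3 - <<'E'
from rows import *
rows((.411,.083,.229),-99.3,1)
c=shot("wrist",'w8.png');np.save('w8.npy',c,allow_pickle=True)
E
```

```text
time: 10.2
position: [0.524, 0.0655, 0.1026]
tool_rot: [-0.645, 0.764, -0.0, 0.0]
ft_force: [-0.7, -2.5, 4.9]
grip_width: 0.0277
time: 10.7
position: [0.5237, 0.066, 0.1018]
tool_rot: [-0.645, 0.764, 0.0, -0.0]
ft_force: [0.1, 0.4, -0.1]
grip_width: 0.0418
time: 11.58
position: [0.4093, 0.0856, 0.2176]
tool_rot: [-0.645, 0.764, -0.001, 0.001]
ft_force: [0.4, 0.1, 1.2]
grip_width: 0.042
from [0.4093 0.0856 0.2176] psi -99.66 turn -0.36
[[2.3, -2.2, -11.4], -0.36],
```

View pics/w8.png

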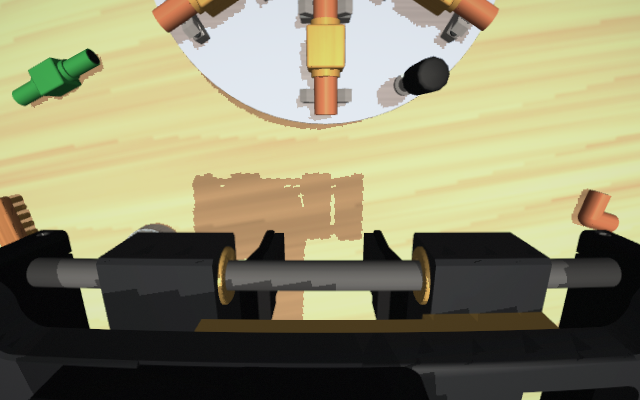

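The fitting is seated: it lies at column 326, with its stub in the outer saddle at (325,97). That was my 12th picture, so the remaining checks are numerical. Next I measure the pin and compute the approach, straddling pin_a with the jaws along the tangent.

```bash
python3 - <<'E'
from rows import *
e=np.load('w8.npy',allow_pickle=True).item();w=np.load('w2.npy',allow_pickle=True).item();C=np.array([.6187,.0496])
g=cv2.cvtColor(e['pixels'],cv2.COLOR_BGR2GRAY)[40:115,375:470]
n,l,st,ce=cv2.connectedComponentsWithStats((g<60).astype('uint8'));i=1+np.argmax(st[1:,4]);print(st[i]+[375,40,0,0,0],ce[i]+[375,40])
k=(np.argwhere(l==i)[:,::-1]+[375,40]).astype('i4');r=cv2.minAreaRect(k);print(r)
P=onz(e,ce[i]+[375,40],.125);d=P[:2]-C;print('pin centroid',P,np.hypot(*d),np.degrees(np.arctan2(d[1],d[0])))
P=np.r_[C+.135*np.array([np.cos(np.radians(200.6)),np.sin(np.radians(200.6))]),.0];print('top px',proj(e,[P[0],P[1],.142]),proj(w,[P[0],P[1],.142]),P)
rows((P[0],P[1],.22),-69.6,3)
E
```

```text
[ 400   57   49   38 1188] [424.95791246  76.63636364]
((423.4000244140625, 76.69999694824219), (32.57145690917969, 50.91266632080078), 71.56504821777344)
pin centroid [0.49233276 0.00222422 0.125     ] 0.13495608101305662 -159.4486986417179
top px [433.23654602  73.64176045] [150.40808007 191.32999218] [0.49233196 0.00210138 0.        ]
from [0.4101 0.0854 0.2175] psi -99.68 turn -30.08
[[22.8, -31.7, -0.8], -10.03],[[27.9, -27.2, -0.8], -10.03],[[32.3, -22.0, -0.8], -10.03],
```

```bash
python3 -m pendant '[[[23,-32,0],-10],[[28,-27,0],-10],[[32,-22,0],-10],[[0,0,0],0],[[0,0,0],0]]' 44
python3 -c "
from rows import *
rows((.4923,.0021,.134),-69.6,2)"
```

```text
time: 12.25
position: [0.4906, 0.002, 0.2163]
tool_rot: [0.82, -0.572, -0.001, 0.0]
ft_force: [0.5, 0.0, 0.8]
grip_width: 0.0442
from [0.4906 0.002  0.2163] psi -69.78 turn -0.18
[[0.2, -0.8, 41.1], -0.09],[[0.3, -0.8, 41.1], -0.09],
```

```bash
python3 -m pendant '[[[0.3,-0.8,40],0],[[0.2,-0.8,35],0],[[0,0,6],0],[[0,0,0],0]]'
python3 -m pendant '[[[0,0,0],0],[[0,0,0],0]]' 36
python3 -c "
from rows import *
rows((.4923,.0021,.134),-69.6,1)"
```

```text
time: 12.75
position: [0.4919, 0.0027, 0.136]
tool_rot: [0.821, -0.571, -0.0, 0.0]
ft_force: [0.2, 0.1, -0.1]
grip_width: 0.0441
time: 13.0
position: [0.4927, 0.0022, 0.1369]
tool_rot: [0.821, -0.571, 0.001, -0.0]
ft_force: [-0.1, -0.1, -0.6]
grip_width: 0.0369
from [0.4927 0.0022 0.1369] psi -69.67 turn -0.07
[[-0.1, 0.4, 2.9], -0.07],
```

Straddled with no contact force. Drive the arc: 16 rows of 3.75°.

```bash
python3 -m pendant '[[[-8.8,-0.3,0],3.75],[[-8.8,-0.3,0],3.75],[[-8.8,-0.3,0],3.75],[[-8.8,-0.3,0],3.75],[[-8.8,-0.3,0],3.75],[[-8.8,-0.3,0],3.75],[[-8.8,-0.3,0],3.75],[[-8.8,-0.3,0],3.75]]'
python3 -c "
from h import *
p=robot.get_obs()['position'][:2]-[.6187,.0496];print(np.hypot(*p),np.degrees(np.arctan2(p[1],p[0]))%360)"
```

```text
time: 14.0
position: [0.486, 0.071, 0.1366]
tool_rot: [-0.644, 0.765, -0.001, -0.0]
ft_force: [-1.7, -2.9, 2.1]
grip_width: 0.0361
0.13441913029972338 170.8286863873792
```

```bash
python3 -m pendant '[[[-8.8,-0.2,0],3.75],[[-8.8,-0.2,0],3.75],[[-8.8,-0.2,0],3.75],[[-8.8,-0.3,0],3.75],[[-8.8,-0.3,0],3.75],[[-8.8,-0.3,0],3.75],[[-8.8,-0.3,0],3.75],[[-8.8,-0.3,0],3.75]]'
python3 -m pendant '[[[0,0,0],0],[[0,0,0],0],[[0,0,0],0],[[0,0,0],0]]'
python3 -c "
from h import *
p=robot.get_obs()['position'][:2]-[.6187,.0496];print(np.hypot(*p),np.degrees(np.arctan2(p[1],p[0]))%360)"
```

```text
time: 15.0
position: [0.515, 0.1353, 0.1365]
tool_rot: [-0.424, 0.906, -0.0, 0.001]
ft_force: [-0.2, 0.4, 0.8]
grip_width: 0.0361
time: 15.5
position: [0.5144, 0.1347, 0.1358]
tool_rot: [-0.425, 0.905, 0.0, -0.0]
ft_force: [-0.3, -0.1, -0.4]
grip_width: 0.036
0.13464249931539904 140.79369273136405
```

```bash
python3 -m pendant '[[[0,0,-30],0],[[0,0,-55],0],[[0,0,-25],0],[[0,0,0],0],[[0,0,0],0]]'
cat > chk.py <<'E'
from h import *
C=np.array([.6187,.0496])
def chk(c,rowmax=400):
    hs=cv2.cvtColor(c['pixels'],cv2.COLOR_BGR2HSV);hs[rowmax:]=0
    y=((hs[...,0]<28)&(hs[...,1]>122)&(hs[...,2]>60)).astype('uint8')
    for k in range(6):
        a=np.radians(50.4+60*k);u=np.array([np.cos(a),np.sin(a)])
        # share of orange/brass pixels along the expected seated axis, and 12mm either side of the stubs
        f=lambda off,z:np.mean([ (lambda p: y[int(round(p[1])),int(round(p[0]))] if 0<=p[0]<639 and 0<=p[1]<rowmax-1 else np.nan)(proj(c,[*(C+r*u+off*np.array([-u[1],u[0]])),z])) for r in np.linspace(.055,.135,33)])
        print(round(np.degrees(a),1),[round(float(f(o,z)),2) for o,z in((-.006,.1),(0,.101),(.006,.1),(-.022,.09),(.022,.09))])
    n,l,st,ce=cv2.connectedComponentsWithStats(cv2.morphologyEx(y,2,np.ones((3,3))))
    for i in range(1,n):
        X=onz(c,ce[i],.096);d=X[:2]-C
        if st[i,4]>60 and np.hypot(*d)<.16:print('  blob',st[i,4],round(np.hypot(*d),4),round(np.degrees(np.arctan2(d[1],d[0]))%360,1))
def pins(c,rowmax=400):
    for z in(.142,): print('pin top px',[proj(c,[*(C+.135*np.array([np.cos(np.radians(b)),np.sin(np.radians(b))])),z]).round(0).tolist()+[int(c['pixels'][int(q[1]),int(q[0])].mean()) if 0<=(q:=proj(c,[*(C+.135*np.array([np.cos(np.radians(b)),np.sin(np.radians(b))])),z]))[0]<640 and 0<=q[1]<400 else None] for b in(20.5,140.5,260.5)])
E
python3 - <<'E'
from chk import *
c=shot("wrist",'w9.png')
print('wrist');chk(c,228);print('scene');chk(shot("scene",'s9.png'));print('side');chk(shot("side",'d9.png'))
E
python3 -m pendant '[[[0,-40,0],0],[[0,-40,0],0],[[0,0,0],0],[[0,0,0],0]]'
python3 - <<'E'
from chk import *
c=shot("wrist",'w10.png');chk(c,228)
E
```

```text
time: 16.12
position: [0.5135, 0.1348, 0.2446]
tool_rot: [-0.425, 0.905, 0.0, -0.001]
ft_force: [0.4, -0.2, -0.0]
grip_width: 0.0357
wrist
50.4 [1.0, 1.0, 1.0, 0.0, 0.0]
110.4 [1.0, 1.0, 1.0, 0.0, 0.0]
170.4 [1.0, 1.0, 1.0, 0.0, 0.0]
230.4 [1.0, 1.0, 1.0, 0.0, 0.0]
290.4 [nan, nan, nan, nan, nan]
350.4 [nan, nan, nan, nan, nan]
  blob 3441 0.0952 230.6
  blob 3443 0.0954 50.9
  blob 2734 0.0925 110.8
  blob 2743 0.0938 170.6
scene
50.4 [0.0, 0.0, 0.0, 0.0, 0.0]
110.4 [0.97, 0.97, 0.42, 0.0, 0.0]
170.4 [0.7, 0.85, 0.45, 0.0, 0.27]
230.4 [0.33, 0.85, 0.55, 0.0, 0.0]
290.4 [0.36, 0.45, 0.58, 0.0, 0.0]
350.4 [0.0, 0.0, 0.0, 0.0, 0.0]
  blob 84 0.111 172.6
  blob 146 0.0956 111.1
side
50.4 [0.94, 1.0, 1.0, 0.0, 0.0]
110.4 [0.48, 0.76, 1.0, 0.48, 0.3]
170.4 [0.61, 0.82, 1.0, 0.45, 0.36]
230.4 [1.0, 1.0, 0.88, 0.0, 0.0]
290.4 [0.79, 0.52, 0.33, 0.06, 0.33]
350.4 [1.0, 1.0, 0.76, 0.24, 0.64]
  blob 123 0.1022 51.2
  blob 193 0.0939 349.6
  blob 210 0.0972 112.0
  blob 75 0.0684 288.6
  blob 222 0.0976 172.7
  blob 62 0.1201 289.0
  blob 154 0.0936 229.5
time: 16.77
position: [0.5749, 0.0841, 0.2444]
tool_rot: [-0.425, 0.905, 0.001, -0.001]
ft_force: [-0.5, -0.3, 0.4]
grip_width: 0.0363
50.4 [1.0, 1.0, 1.0, 0.0, 0.0]
110.4 [nan, nan, nan, nan, nan]
170.4 [nan, nan, nan, nan, nan]
230.4 [1.0, 1.0, 1.0, 0.0, 0.0]
290.4 [nan, nan, nan, nan, nan]
350.4 [nan, nan, nan, nan, nan]
  blob 2551 0.0875 351.1
  blob 2383 0.0869 290.4
  blob 2725 0.0949 230.7
  blob 2738 0.0953 50.8
  blob 1419 0.0768 110.2
  blob 1407 0.0777 171.2
```

```bash
python3 - <<'E'
from chk import *
for n in("scene","side","wrist"):
    c=shot(n);g=c['pixels'].mean(2)
    for b in(20.5,140.5,260.5,80.5,200.5,320.5):
        v=[]
        for z in(.11,.12,.13):
            x,y=proj(c,[*(C+.135*np.array([np.cos(np.radians(b)),np.sin(np.radians(b))])),z]);v.append(int(g[int(y),int(x)]) if 0<=x<639 and 0<=y<399 else None)
        print(n,b,v)
    # bystanders: compare with start picture outside the robot
    if n!="wrist":
        a=cv2.imread(f'pics/{n}0.png')
        for nm,X in(('jar',(.47,.25,.03)),):pass
o=robot.get_obs();print(o['time'],o['ft_force'])
E
```

```text
scene 20.5 [66, 66, 71]
scene 140.5 [34, 31, 31]
scene 260.5 [39, 30, 32]
scene 80.5 [161, 160, 160]
scene 200.5 [137, 135, 140]
scene 320.5 [64, 54, 52]
side 20.5 [21, 34, 25]
side 140.5 [23, 25, 15]
side 260.5 [15, 21, 26]
side 80.5 [168, 166, 179]
side 200.5 [124, 80, 70]
side 320.5 [195, 186, 183]
wrist 20.5 [8, 16, 52]
wrist 140.5 [116, 112, 52]
wrist 260.5 [9, 11, 59]
wrist 80.5 [214, 214, 215]
wrist 200.5 [206, 208, 207]
wrist 320.5 [None, None, None]
16.975 [0.40011093 0.52279293 0.75315566]
```

Pins are at the new places (20.5°, 140.5° and 260.5°), so the dial turned exactly one station. The arm is clear at z = 0.244.

```bash
python3 -c "
from rig import order
print(order.hand_in())"
```

```text
the job is handed in; nothing more can be done
None
```

The loose fitting is in the empty nest and the table has been pushed clockwise by one station. The job was handed in at about 17 s of the 56 s allowed.

- **Fitting:** I gripped it at 28 mm, lowered it until I felt about 5 N of contact at the expected seat height, and released it. The close picture afterwards showed it in the nest, lined up with the saddles.
- **Table:** I turned it 60° by straddling pin_a loosely with the open jaws, then lifted clear. At the end the fingers were centred on the pin, with force readings only at noise level.
- **Last checks, nests:** A fitting lies on each of the six nest bearings, within about 1° in the wrist views. Four were confirmed fully along their axes. The two on the far-right side showed as blobs on the right bearings, but not fully along their length.
- **Last checks, pins:** All three pins are at their new bearings and gone from the old ones. The wrist and side cameras agree. The arm hid part of the scene camera's view.
- **Disagreements and gaps:**
  - My two-view height for the saddles came out 6–8 mm below the stated lips. I put this down to rough pixel picks, since the contact height matched.
  - I did not measure the bystanders again at the end. Nothing pressed on the arm near them.
  - I had used the 12 pictures, so the checks after turning the table are numerical only.

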